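Hang the supply caddy on the sprung retracting hook

ROBOT

A 6-joint arm with a two-finger parallel gripper is mounted at the origin on a cart in front of the work surface, level with it; the furniture and walls round the work are solid. World frame = base frame: x ahead of the robot, y to its left, z up, the work surface at z = 0. Lengths are in m, angles in rad, forces in N, time in s.
With the tool pointing down it reaches from about 0.375 to 0.925 m from the base axis. Payload 5.7 kg.
Tool frame: the origin (TCP) lies between the finger pads; the fingertips stand 22 mm ahead of it and the grasp point (between the pads) lies 3 mm ahead of it; z points along the fingers, y is the line along which they close (so a half turn about z gives the same grasp; the last joint's range is limited). The gripper opens to 85 mm and grips with 20 to 120 N. Pads are 22 mm wide; open, the fingers measure 114 mm over their backs; the gripper's body (76 mm by 85 mm) begins 54 mm behind the grasp point. The pads swing forward as they close: fully open they stand 13 mm farther back than shut.
Start: joints at [1.014, 0.359, 1.51, -0, 1.272, -0.115], TCP at [0.257, 0.542, 0.253] pointing down, gripper open.
Joint ranges: [-2.97, 2.97], [-1.01, 2.36], [0.21, 2.38], [-0.96, 4.11], [0.2, 2.71], [-2.98, 2.98]. Speed limits (rad/s): [2.39, 2.39, 3.14, 3.14, 3.14, 3.14].

INTERFACE

Orientations are given as a unit quaternion [w, x, y, z].
In Python, from bench import env gives the robot as it stands. The module is installed in compiled form; this text tells all that it offers.
- The arm moves only by the tool drive_tool, never from a script. Its argument "commands" is a list of rows, each an object of numbers: "tx", "ty", "tz": the shift along the tool's x, y, z in units of 500 mm (1.0 is 500 mm); "ax", "ay", "az": the turn, a rotation vector about the tool's x, y, z in units of pi rad (1.0 is pi rad). In form: [{"tx": .., "ty": .., "tz": .., "ax": .., "ay": .., "az": ..}, ...]. A call has 1 to 12 rows; each row shifts and turns the commanded pose from where the row before left it, along the tool's axes as they then stand; what a row does not reach is not made up. A row lasts 1/8 s, in which the tool goes at most 62.5 mm and 10.7 degrees, less where a joint would pass 70% of its speed; a pose out of reach is approached as far as the arm can. A call with a number of a shift or a turn outside -1 to 1 is refused whole. A call with a gripper value outside its range is refused whole. "grip" is the gripper's target within -1 to 1 (fully open at 1, half-way at 0, shut at -1), set as the call begins (left out, the last holds). The fingers move at their own pace and stop on an object; "squeeze" is the grip in N (left out, the last holds). Time passes only in rows, so rows that do not move let the fingers close. It gives the time, the measured TCP pose, the force, the opening and the grip force at its end, in the units of the state.
- env.get_obs(): the state, without advancing time (a new reading comes with each control period).
- env.capture(name): name is "scene" or "top" or "wrist"; returns (picture, depth): 420x560x3 uint8, red, green, blue; 420x560 float32, m along the optical axis (not along the pixel's ray), 0 where there is no reading.
- env.camera_params(name): a dict with "mtx" (3x3 intrinsics, pixels), "rvec" (rotation vector, rad) and "tvec" (3), from world to camera coordinates, as OpenCV has them; the wrist camera has in their place "hand_eye" (4x4, takes a point from camera to tool coordinates, whose origin is the TCP and whose axes are the flange's). Camera axes: x right, y down, z forward; pixel columns grow to the right and rows downward; lengths in m; the calibration is good to about 2 mm. A picture is of the moment at which its call begins: read the wrist's pose just before it. camera_params takes no time and is no camera call.
- env.finish_job(): hands the job in; it is judged then, once.
The state is a dict: "t": time; "q": joint angles; "qvel": joint speeds; "joint_efforts": joint torques, N m; "tcp_pos": TCP position; "tool_rot": TCP orientation; "force": force on the tool from outside, world axes, zero at the start; "torque": the same for the moment, N m; "finger_gap": finger opening in m; "gripper_force": force on a finger pad.
Only numpy, scipy, OpenCV 4.12 (cv2) and the standard library are available. Lean on these libraries where they do the work, as an engineer would, in place of code of your own. Each camera call takes 0.05 s, during which the arm holds its last target. There are 200 camera calls.

TASK

Hang the wooden supply caddy on the stand's sprung retracting hook: press the hook down by its dish, swing it so that its tip goes in under the lifting eye of the caddy, then let the hook up gently until it is fully home with the caddy hanging clear of the table. The caddy itself must not be touched by the robot or shoved along the table by more than about 2 cm, and the hook must not be let snap up. Leave the masking tape and the glue stick beside the stand where they are.

Things in the scene. Friction and masses are not known exactly. Their poses are not given: they have to be found in the camera images.
- stand: Steel stand fixed to the table: round foot (110 mm across), upright post, grey reel head at the top (highest point 302 mm). Origin: post axis at table level. z up. The hook arm points along its -x axis when the swivel reads 0.
- swivel (a joint): Angle in rad of the reel head with the hook arm about the post axis, counter-clockwise from above (-1.2 to 1.0). At value q the dish centre is at (-140 cos q, -140 sin q) mm in the stand's frame. Turns very easily, stays where left. The hook's tip points the way in which q grows, so it enters the eye while q grows; the start is -1.15 to -0.85, short of the eye.
- hook (a joint): How far in m the hook arm is pressed down: 0 home (up), at most 0.105. A spring always pulls it up: about 10.5 N at 0 and 14.5 N at 0.1 (its own weight allowed for); lightly damped: let go empty when low it snaps up. With the caddy on, the pull is still enough to raise it to home.
- dish (a point): Centre of the floor of a black round dish on top of the end of the hook arm, made for pressing the hook down and swinging it: inside about 58 mm across, rim 12 mm above its floor, open from above. The floor is 273 mm above the table at home. It moves with the hook.
- saddle (a point): Lowest inside point of the hook, where the eye's bar comes to rest; 190 mm above the table at home, 83 mm below the dish floor. The hook is 10 mm round steel bar: shank straight below the dish centre; saddle 17 mm and tip 34 mm from the shank's axis; tip 21 mm higher than the saddle; free gap 24 mm; underside 10 mm below the saddle.
- caddy: Open wooden tray, 110 x 170 mm (x, y), with end boards and a flat slat along y over the middle, slat top 74 mm up. Loose on the table, 0.6 to 0.95 kg loaded; a push of about 3 to 6 N makes it slide. Origin: centre of its underside, z up.
- slat (a point): Middle of the slat's top, axes as the caddy. A steel lifting eye stands on the slat: arch of 8 mm bar in the caddy's x-z plane, 60 mm wide inside; inside of its top bar 52 (ends) to 56 mm above the slat, foot plate 6 mm. It is clamped (15 N to shift) anywhere from y = -35 to +35 mm along the slat; this is not reported: see it, or feel the hook's shank come up against the bar.
- slat_end (a point): Middle of the slat's +y end, 85 mm from slat. With the hook pressed 95 mm down, its tip passes about 10 mm under the eye's bar and its underside about 5 mm over the eye's foot plate and 11 mm over the slat.
- masking_tape: Bystander: roll of masking tape lying flat, 98 mm across, 25 mm high; origin at the centre of its underside.
- glue_stick: Bystander: standing glue stick, 26 mm thick, 86 mm high; origin at the centre of its underside.

How it is judged:
By the outcome, as a careful person would: the job done as asked, in the order asked, and still so for the second after the job is handed in, with the robot touching nothing.
It also fails if it takes over 70 s, if anything falls off the work surface, if the arm or the gripper's body presses on something with over 40 N, if the wrist force passes 120 N, or if a joint passes its speed limit or range.

## Working session

There is one attempt and no reset: what is moved stays moved. The work goes in short steps, Python scripts to look and compute and a tool call to move; the robot and the scene stay as the last step left them, time stands still between calls to the robot, and variables do not carry over. Pictures are saved under pics/ and viewed, at most 10 in all, crops included, and the job is handed in when it is done.

Besides the shell and the picture viewer there is one more tool, called after "Call:" by a JSON object that holds its "method" and its "body", one argument or row to a line. drive_tool: Moves the arm, as the interface text tells. Its arguments: {"type":"object","properties":{"commands":{"type":"array"},"grip":{"type":"number"},"squeeze":{"type":"number"}},"required":["commands"]}

```bash
mkdir -p pics
cat > h.py <<'E'
import numpy as np, cv2
from bench import env
def snap(n,f):
    o=env.get_obs(); im,d=env.capture(n); cv2.imwrite(f'pics/{f}.png',im[:,:,::-1]); np.savez(f'pics/{f}.npz',d=d,p=o['tcp_pos'],r=o['tool_rot'],n=n); return im,d
def world(f,uv):
    z=np.load(f'pics/{f}.npz'); n=str(z['n']); c=env.camera_params(n); K=np.array(c['mtx'])
    out=[]
    for u,v in uv:
        d=z['d'][v,u]; p=np.linalg.inv(K)@[u,v,1]*d
        if n=='wrist':
            from scipy.spatial.transform import Rotation as R
            q=z['r']; p=np.array(c['hand_eye'])@np.r_[p,1]; p=R.from_quat([q[1],q[2],q[3],q[0]]).as_matrix()@p[:3]+z['p']
        else:
            Rm=cv2.Rodrigues(np.array(c['rvec']))[0]; p=Rm.T@(p-np.array(c['tvec']).ravel())
        out.append(p)
    return np.array(out)
E
python3 - <<'E'
from h import *
a,_=snap('scene','s0'); b,_=snap('top','t0')
o=env.get_obs(); print(o)
E
```

```text
{'t': 0.1, 'q': array([ 1.01389268e+00,  3.59445013e-01,  1.51130286e+00, -7.66880231e-06,
        1.27251506e+00, -1.15126173e-01]), 'qvel': array([ 0.00183608, -0.00064027, -0.0016973 , -0.00107781, -0.00043148,
        0.00127445]), 'joint_efforts': array([-4.63775066e-06, -5.28663039e+01, -2.79347992e+01, -1.71876927e-04,
        5.11108112e-03,  1.67252870e-05]), 'tcp_pos': array([0.25624949, 0.54189952, 0.25253858]), 'tool_rot': array([-2.71908027e-04,  2.19095672e-01,  9.75703023e-01, -7.89640037e-04]), 'force': array([-0.54043448, -0.128006  , -0.90766456]), 'torque': array([-0.00596659,  0.01350404, -0.02524691]), 'gripper_force': 0.0, 'finger_gap': 0.08546744528981752}
```

View pics/s0.png

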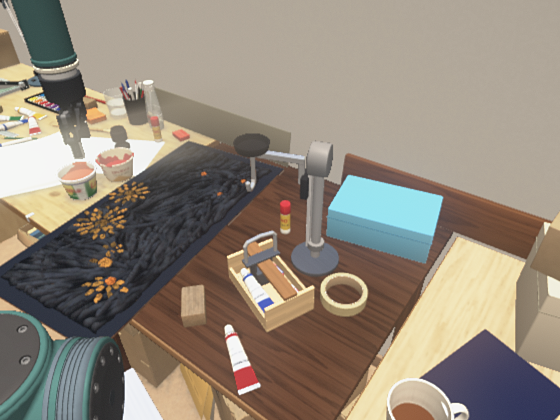

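View pics/t0.png

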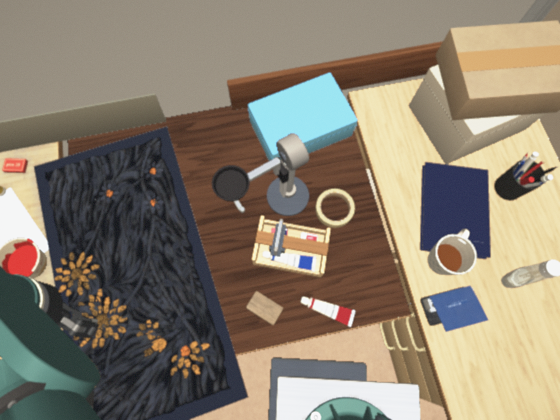

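The scene view shows the dish at (252,146), the post at (315,255), and the caddy with its grey eye at (260,245). In the top view the dish is at (231,184), the foot at (288,196), the eye at (278,238) and the caddy at (291,246). Next I'll enlarge the top view and measure.

Run:
```python
from h import *
im=cv2.imread('pics/t0.png')[130:290,200:370]
cv2.imwrite('pics/t0c.png',cv2.resize(im,None,fx=3.75,fy=3.75,interpolation=cv2.INTER_CUBIC)[:600])
z=np.load('pics/t0.npz');d=z['d']
c=env.camera_params('top');print(c)
uv=[(231,184),(288,152),(262,170),(270,195),(306,200),(288,213),(278,226),(277,250),(300,245),(325,242),(258,238),(334,190),(350,207)]
for p,w in zip(uv,world('t0',uv)): print(p,w.round(3))
# mask-based: all points
vv,uu=np.mgrid[130:290,200:370]; W=world('t0',list(zip(uu.ravel(),vv.ravel())))
np.save('pics/W.npy',W)
h=W[:,2]
def rep(n,m): print(n,m.sum(),W[m].mean(0).round(4),W[m].min(0).round(3),W[m].max(0).round(3))
b=im.reshape(-1,3).astype(int)
rep('dish',(h>.262)&(h<.292)&(b.max(1)<70))
rep('eye',(h>.11)&(h<.145))
rep('slat',(h>.068)&(h<.08))
rep('head',(h>.285))
```

```text
{'mtx': array([[415.95424717,   0.        , 272.45792879],
       [  0.        , 415.95424717, 200.59460624],
       [  0.        ,   0.        ,   1.        ]]), 'rvec': array([ 2.09308161, -1.98626807,  0.32709541]), 'tvec': array([0.16413088, 0.54964388, 0.89697085])}
(231, 184) [0.509 0.271 0.272]
(288, 152) [0.57  0.164 0.299]
(262, 170) [0.543 0.213 0.267]
(270, 195) [0.582 0.201 0.012]
(306, 200) [0.573 0.108 0.011]
(288, 213) [0.536 0.153 0.012]
(278, 226) [0.467 0.176 0.132]
(277, 250) [0.415 0.176 0.123]
(300, 245) [0.44  0.123 0.073]
(325, 242) [0.453 0.064 0.063]
(258, 238) [0.452 0.222 0.072]
(334, 190) [0.599 0.038 0.026]
(350, 207) [ 0.557 -0.003  0.023]
dish 997 [0.5102 0.2721 0.2753] [0.471 0.173 0.265] [0.576 0.307 0.287]
eye 190 [0.4905 0.17   0.1301] [0.413 0.145 0.11 ] [0.587 0.183 0.144]
slat 1082 [0.4728 0.1426 0.0743] [0.41  0.032 0.068] [0.748 0.238 0.08 ]
head 742 [0.5257 0.1702 0.3925] [0.223 0.127 0.285] [0.617 0.307 1.026]
```

View pics/t0c.png

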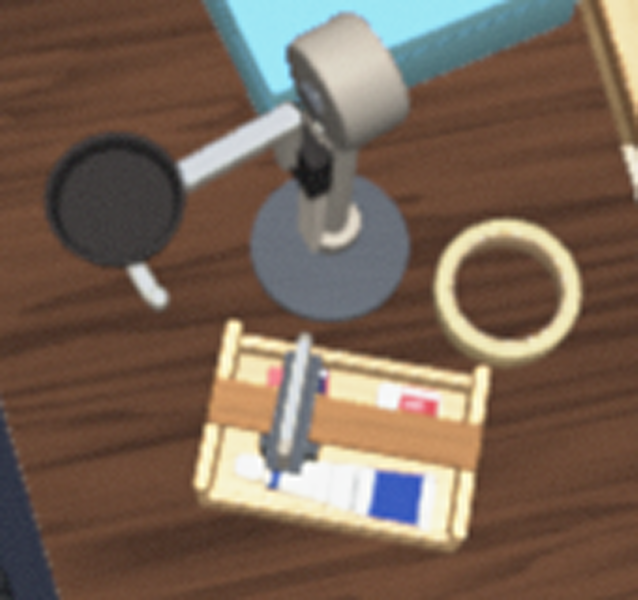

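```bash
cat >> h.py <<'E'
def ray(f,u,v,h):
    z=np.load(f'pics/{f}.npz'); n=str(z['n']); c=env.camera_params(n)
    d=np.linalg.inv(np.array(c['mtx']))@[u,v,1]
    if n=='wrist':
        from scipy.spatial.transform import Rotation as R
        q=z['r']; H=np.array(c['hand_eye']); M=R.from_quat([q[1],q[2],q[3],q[0]]).as_matrix(); d=M@H[:3,:3]@d; C=M@H[:3,3]+z['p']
    else:
        Rm=cv2.Rodrigues(np.array(c['rvec']))[0]; d=Rm.T@d; C=-Rm.T@np.array(c['tvec']).ravel()
    return C+d*(h-C[2])/d[2]
E
python3 - <<'E'
from h import *
r=lambda x,y,h: ray('t0',200+x/3.75,130+y/3.75,h)[:2]
for n,x,y,h in [('foot',330,246,.012),('footL',251,246,.012),('footR',409,246,.012),('footT',330,173,.012),('footB',330,320,.012),('dishfloor',113,200,.273),('dishrim',117,199,.285),('tip',160,297,.216),('slatL',213,401,.074),('slatR',478,446,.074),('eyetop',303,340,.135),('eyebot',288,450,.135),('plateT',303,352,.08),('plateB',285,465,.08)]:
    print(n,r(x,y,h).round(4))
W=np.load('pics/W.npy'); 
# dish rim circle fit, foot fit
def circ(P):
    A=np.c_[2*P,np.ones(len(P))]; s=np.linalg.lstsq(A,(P**2).sum(1),rcond=None)[0]; return s[:2],np.sqrt(s[2]+s[0]**2+s[1]**2)
h=W[:,2]; m=(h>.281)&(h<.290)&(np.hypot(W[:,0]-.51,W[:,1]-.272)<.045); print(circ(W[m][:,:2]),m.sum())
m=(h>.268)&(h<.277)&(np.hypot(W[:,0]-.51,W[:,1]-.272)<.028); print(W[m].mean(0),m.sum())
m=(h>.118)&(h<.145)&(np.hypot(W[:,0]-.44,W[:,1]-.175)<.06); print('eye',W[m].mean(0),W[m].min(0),W[m].max(0),np.polyfit(W[m,0],W[m,1],1))
m=(h>.008)&(h<.016)&(np.hypot(W[:,0]-.55,W[:,1]-.15)<.07); print('foot',W[m].min(0),W[m].max(0))
E
```

```text
foot [0.5828 0.1547]
footL [0.5799 0.2091]
footR [0.5856 0.1003]
footT [0.637  0.1569]
footB [0.5296 0.1526]
dishfloor [0.5096 0.2731]
dishrim [0.5057 0.2696]
tip [0.4762 0.2501]
slatL [0.4541 0.225 ]
slatR [0.4341 0.059 ]
eyetop [0.4792 0.1708]
eyebot [0.4125 0.1765]
plateT [0.4871 0.1702]
plateB [0.4148 0.1779]
(array([0.5073636 , 0.27140419]), np.float64(0.03435551704371)) 264
[0.50989725 0.27185015 0.27273775] 606
eye [0.44676529 0.17548905 0.13319243] [0.41273493 0.16788765 0.12042111] [0.48706247 0.18292472 0.13983948] [-0.13339539  0.23508548]
foot [0.48162703 0.08131759 0.00807113] [0.61824726 0.20932315 0.01599699]
```

Call:
{"method": "drive_tool", "body": {
  "commands": [
    {"tz": -0.11},
    {"tz": -0.11},
    {"tx": -0.086,"ty": -0.034},
    {"tx": -0.086,"ty": -0.034},
    {"tx": -0.086,"ty": -0.034},
    {"tx": -0.086,"ty": -0.034},
    {"tx": -0.086,"ty": -0.034},
    {"tx": -0.086,"ty": -0.034},
    {"tx": -0.086,"ty": -0.034},
    {"tx": -0.086,"ty": -0.034},
    {}
  ],
  "grip": -1,
  "squeeze": 20
}}

```text
invalid input
```

Run:
```python
from h import *
a,_=snap('wrist','w0'); o=env.get_obs(); print(o['t'],o['tcp_pos'],o['tool_rot'],o['q'],o['force'])
```

```text
0.15 [0.2562987  0.54193689 0.25263944] [-2.30981460e-04  2.19124162e-01  9.75696695e-01 -7.12426392e-04] [ 1.01387123e+00  3.59350430e-01  1.51118588e+00 -3.52303290e-05
  1.27255383e+00 -1.15081142e-01] [-0.10190852 -0.29715231  0.07368445]
```

View pics/w0.png

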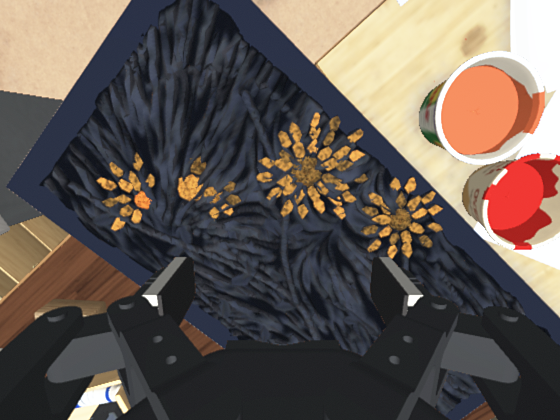

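The move was refused, so this picture is only the mat under the start pose, with the open fingers at (170,290) and (395,290). I'll give all six numbers in each row.

Call:
{"method": "drive_tool", "body": {
  "commands": [
    {"tx": 0,"ty": 0,"tz": -0.11,"ax": 0,"ay": 0,"az": 0},
    {"tx": 0,"ty": 0,"tz": -0.11,"ax": 0,"ay": 0,"az": 0},
    {"tx": -0.086,"ty": -0.034,"tz": 0,"ax": 0,"ay": 0,"az": 0},
    {"tx": -0.086,"ty": -0.034,"tz": 0,"ax": 0,"ay": 0,"az": 0},
    {"tx": -0.086,"ty": -0.034,"tz": 0,"ax": 0,"ay": 0,"az": 0},
    {"tx": -0.086,"ty": -0.034,"tz": 0,"ax": 0,"ay": 0,"az": 0},
    {"tx": -0.086,"ty": -0.034,"tz": 0,"ax": 0,"ay": 0,"az": 0},
    {"tx": -0.086,"ty": -0.034,"tz": 0,"ax": 0,"ay": 0,"az": 0},
    {"tx": -0.086,"ty": -0.034,"tz": 0,"ax": 0,"ay": 0,"az": 0},
    {"tx": -0.086,"ty": -0.034,"tz": 0,"ax": 0,"ay": 0,"az": 0},
    {"tx": 0,"ty": 0,"tz": 0,"ax": 0,"ay": 0,"az": 0}
  ],
  "grip": -1,
  "squeeze": 20
}}

```text
t: 1.52
tcp_pos: [0.5112, 0.27, 0.3628]
tool_rot: [0.0, 0.221, 0.975, -0.001]
force: [0.7, 1.6, -0.3]
finger_gap: 0.0
gripper_force: 0.0
```

Run:
```python
from h import *
a,_=snap('wrist','w1'); b,_=snap('scene','s1')
from scipy.spatial.transform import Rotation as R
c=np.vstack([b[90:300,170:380]])
w=cv2.resize(a,(400,300)); c=cv2.resize(c,(400,400),interpolation=cv2.INTER_CUBIC)
o=np.zeros((400,800,3),np.uint8); o[:300,:400]=w; o[:,400:]=c
cv2.imwrite('pics/m1.png',o[:,:,::-1])
```

```text
(no output)
```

View pics/m1.png

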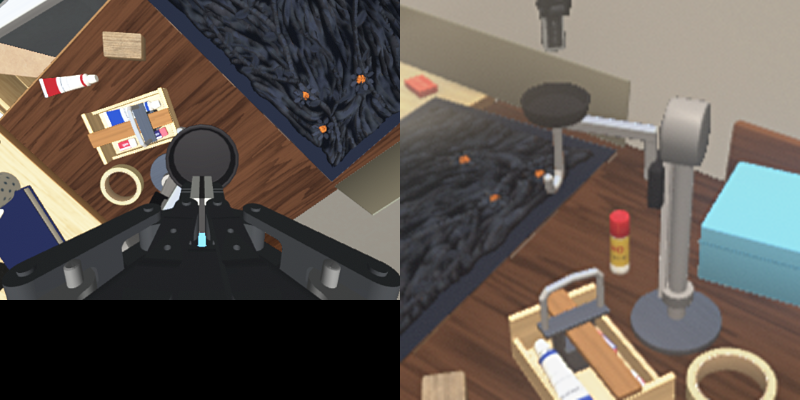

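The wrist view shows the dish rim centred at about (284,220) in full-image pixels and the eye bar near (210,170). The scene view shows the shut fingers right above the dish. I'll check both positions with the wrist depth.

Run:
```python
from h import *
print(ray('w1',284,220,.285))
vv,uu=np.mgrid[100:290,110:360]; W=world('w1',list(zip(uu.ravel(),vv.ravel()))); h=W[:,2]
def circ(P):
    A=np.c_[2*P,np.ones(len(P))]; s=np.linalg.lstsq(A,(P**2).sum(1),rcond=None)[0]; return s[:2],np.sqrt(s[2]+s[0]**2+s[1]**2)
m=(h>.281)&(h<.290)&(np.hypot(W[:,0]-.51,W[:,1]-.272)<.045); print(circ(W[m][:,:2]),m.sum())
m=(h>.268)&(h<.277)&(np.hypot(W[:,0]-.51,W[:,1]-.272)<.028); print(W[m].mean(0),m.sum())
m=(h>.118)&(h<.145)&(np.hypot(W[:,0]-.44,W[:,1]-.175)<.06); print('eye',W[m].mean(0),W[m].min(0),W[m].max(0),np.polyfit(W[m,0],W[m,1],1))
```

```text
[0.50446195 0.27501842 0.285     ]
(array([0.50684777, 0.27280618]), np.float64(0.03395740391058779)) 1614
[0.50777353 0.27320562 0.2734972 ] 3870
eye [0.44878629 0.17759183 0.13349719] [0.41231744 0.1693101  0.1180357 ] [0.48726094 0.18485711 0.13945611] [-0.13115463  0.23645223]
```

Call:
{"method": "drive_tool", "body": {
  "commands": [
    {"tx": 0.01,"ty": 0,"tz": 0.04,"ax": 0,"ay": 0,"az": 0},
    {"tx": 0,"ty": 0,"tz": 0.06,"ax": 0,"ay": 0,"az": 0},
    {"tx": 0,"ty": 0,"tz": 0.02,"ax": 0,"ay": 0,"az": 0},
    {"tx": 0,"ty": 0,"tz": 0.008,"ax": 0,"ay": 0,"az": 0},
    {"tx": 0,"ty": 0,"tz": 0.008,"ax": 0,"ay": 0,"az": 0},
    {"tx": 0,"ty": 0,"tz": 0.008,"ax": 0,"ay": 0,"az": 0},
    {"tx": 0,"ty": 0,"tz": 0,"ax": 0,"ay": 0,"az": 0}
  ]
}}

```text
t: 2.5
tcp_pos: [0.5061, 0.2755, 0.2937]
tool_rot: [0.002, 0.219, 0.976, 0.002]
force: [-1.5, 0.9, 11.0]
finger_gap: -0.0001
gripper_force: 5.2
```

Call:
{"method": "drive_tool", "body": {
  "commands": [
    {"tx": 0,"ty": 0,"tz": 0.02,"ax": 0,"ay": 0,"az": 0},
    {"tx": 0,"ty": 0,"tz": 0.024,"ax": 0,"ay": 0,"az": 0},
    {"tx": 0,"ty": 0,"tz": 0.024,"ax": 0,"ay": 0,"az": 0},
    {"tx": 0,"ty": 0,"tz": 0.024,"ax": 0,"ay": 0,"az": 0},
    {"tx": 0,"ty": 0,"tz": 0.024,"ax": 0,"ay": 0,"az": 0},
    {"tx": 0,"ty": 0,"tz": 0.024,"ax": 0,"ay": 0,"az": 0},
    {"tx": 0,"ty": 0,"tz": 0.024,"ax": 0,"ay": 0,"az": 0},
    {"tx": 0,"ty": 0,"tz": 0.016,"ax": 0,"ay": 0,"az": 0},
    {"tx": 0,"ty": 0,"tz": 0.006,"ax": 0,"ay": 0,"az": 0},
    {"tx": 0,"ty": 0,"tz": 0,"ax": 0,"ay": 0,"az": 0}
  ]
}}

```text
t: 3.75
tcp_pos: [0.507, 0.2761, 0.2013]
tool_rot: [0.002, 0.219, 0.976, 0.002]
force: [-2.3, 2.7, 14.4]
finger_gap: -0.0001
gripper_force: 7.1
```

```bash
cat >> h.py <<'E'
def dish(f,z0,c):
    d=np.load(f'pics/{f}.npz')['d']; vv,uu=np.mgrid[60:300:2,60:420:2]; W=world(f,list(zip(uu.ravel(),vv.ravel())))
    m=(np.hypot(W[:,0]-c[0],W[:,1]-c[1])<.05)&(abs(W[:,2]-z0)<.025)
    h=W[m]; top=np.percentile(h[:,2],95) if m.any() else 0
    r=h[h[:,2]>z0+.007]; A=np.c_[2*r[:,:2],np.ones(len(r))]; s=np.linalg.lstsq(A,(r[:,:2]**2).sum(1),rcond=None)[0]
    print(f,m.sum(),len(r),'top',top,'centre',s[:2],'R',np.sqrt(s[2]+s[0]**2+s[1]**2))
E
python3 - <<'E'
from h import *
snap('wrist','w2');snap('scene','s2');snap('top','t2')
for f in('w2','t2'): dish(f,.179,(.507,.274))
a=cv2.imread('pics/w2.png');b=cv2.imread('pics/s2.png')[100:310,170:380]
o=np.zeros((400,800,3),np.uint8); o[:300,:400]=cv2.resize(a,(400,300)); o[:,400:]=cv2.resize(b,(400,400),interpolation=cv2.INTER_CUBIC)
cv2.imwrite('pics/m2.png',o)
E
```

```text
w2 2042 760 top 0.1963656257234107 centre [0.5031709  0.27641713] R 0.026837678245163393
t2 0 0 top 0 centre [0. 0.] R 0.0
```

View pics/m2.png

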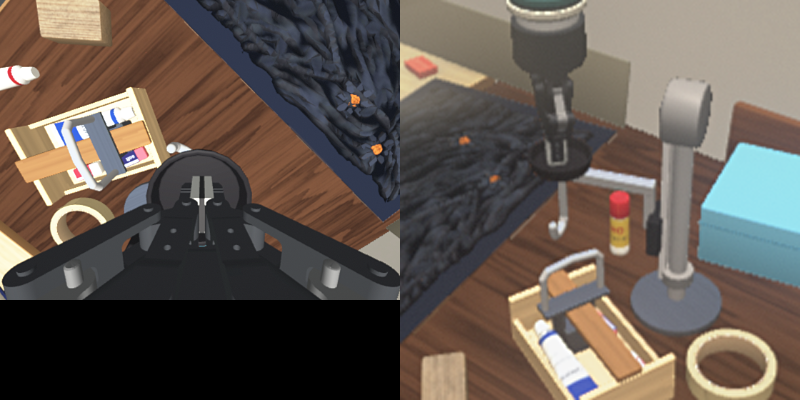

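The hook is pressed down with the fingers centred in the dish, and its tip shows at (178,148) in the wrist half, short of the eye. The glue stick stands near the arm, so I'll check that it's clear of the sweep.

Run:
```python
from h import *
print(world('s0',[(285,205),(285,218),(285,228)]).round(3))
print('eye top',world('w2',[(95,178),(100,205),(100,230)]).round(3))
vv,uu=np.mgrid[220:245,230:275]
vv,uu=np.mgrid[195:215,230:270]; W=world('w2',list(zip(uu.ravel(),vv.ravel()))); m=(W[:,2]>.08)&(W[:,2]<.14); print('tip',W[m].mean(0) if m.any() else 0,m.sum(),W[m].max(0))
```

```text
[[0.595 0.271 0.085]
 [0.592 0.268 0.049]
 [0.592 0.267 0.018]]
eye top [[0.42  0.183 0.131]
 [0.437 0.179 0.135]
 [0.453 0.124 0.074]]
tip [0.48387175 0.25956869 0.10630055] 359 [0.49502305 0.27041304 0.11866079]
```

Call:
{"method": "drive_tool", "body": {
  "commands": [
    {"tx": 0.005,"ty": -0.009,"tz": 0.002,"ax": 0,"ay": 0,"az": 0},
    {"tx": 0.005,"ty": -0.009,"tz": 0,"ax": 0,"ay": 0,"az": 0},
    {"tx": 0.009,"ty": -0.018,"tz": 0,"ax": 0,"ay": 0,"az": 0},
    {"tx": 0.007,"ty": -0.019,"tz": 0,"ax": 0,"ay": 0,"az": 0},
    {"tx": 0.006,"ty": -0.019,"tz": 0,"ax": 0,"ay": 0,"az": 0},
    {"tx": 0.005,"ty": -0.02,"tz": 0,"ax": 0,"ay": 0,"az": 0},
    {"tx": 0.003,"ty": -0.02,"tz": 0,"ax": 0,"ay": 0,"az": 0},
    {"tx": 0,"ty": 0,"tz": 0,"ax": 0,"ay": 0,"az": 0}
  ]
}}

```text
t: 4.9
tcp_pos: [0.4653, 0.2321, 0.2006]
tool_rot: [0.003, 0.219, 0.976, 0.002]
force: [0.1, 0.3, 13.9]
finger_gap: 0.0001
gripper_force: 7.1
```

Run:
```python
from h import *
snap('wrist','w3');snap('scene','s3');snap('top','t3')
a=cv2.imread('pics/w3.png');b=cv2.imread('pics/s3.png')[140:300,210:370]
o=np.zeros((400,800,3),np.uint8); o[:300,:400]=cv2.resize(a,(400,300)); o[:,400:]=cv2.resize(b,(400,400),interpolation=cv2.INTER_CUBIC)
cv2.imwrite('pics/m3.png',o)
```

```text
(no output)
```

View pics/m3.png

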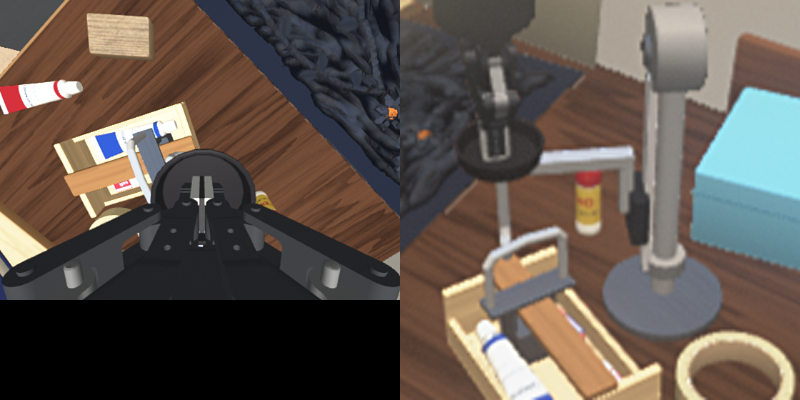

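The hook is about 25 mm short of the eye and lined up with it, and the dish still holds the fingers. I'll carry on round the arc into the eye.

Call:
{"method": "drive_tool", "body": {
  "commands": [
    {"tx": 0.002,"ty": -0.012,"tz": 0,"ax": 0,"ay": 0,"az": 0},
    {"tx": 0.001,"ty": -0.015,"tz": 0,"ax": 0,"ay": 0,"az": 0},
    {"tx": 0,"ty": -0.015,"tz": 0,"ax": 0,"ay": 0,"az": 0},
    {"tx": -0.001,"ty": -0.015,"tz": 0,"ax": 0,"ay": 0,"az": 0},
    {"tx": -0.001,"ty": -0.015,"tz": 0,"ax": 0,"ay": 0,"az": 0},
    {"tx": -0.002,"ty": -0.014,"tz": 0,"ax": 0,"ay": 0,"az": 0},
    {"tx": 0,"ty": 0,"tz": 0,"ax": 0,"ay": 0,"az": 0}
  ]
}}

```text
t: 5.92
tcp_pos: [0.4479, 0.1929, 0.2004]
tool_rot: [0.004, 0.219, 0.976, 0.002]
force: [1.3, 0.4, 15.2]
finger_gap: 0.0
gripper_force: 7.2
```

Run:
```python
from h import *
snap('wrist','w4');snap('scene','s4');snap('top','t4')
b=cv2.imread('pics/s4.png')[180:300,210:330]; c=cv2.imread('pics/w4.png')[120:320,60:360]
o=np.zeros((400,800,3),np.uint8); o[:,:400]=cv2.resize(b,(400,400),interpolation=cv2.INTER_CUBIC); o[:267,400:]=cv2.resize(c,(400,267))
cv2.imwrite('pics/m4.png',o)
```

```text
(no output)
```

View pics/m4.png

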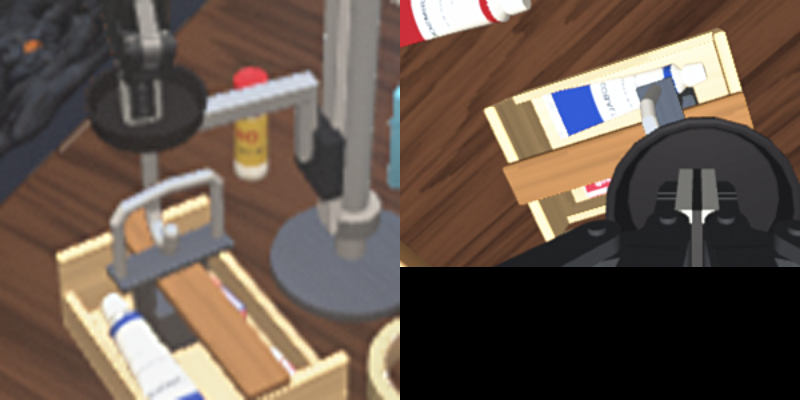

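The tip, at about (170,232) in the left half, has come through under the bar between the legs, and the shank stays behind it. I'll check the tip-to-bar clearance numerically before letting up.

Run:
```python
from h import *
print('tip',world('s4',[(261,249),(261,251),(262,250)]).round(4))
print('shank',world('s4',[(255,230),(255,228),(256,243)]).round(4))
print('bar',world('s4',[(250,238),(258,236),(264,235),(270,233)]).round(4))
print('bar0',world('s0',[(250,238),(258,236),(264,235),(270,233)]).round(4))
```

```text
tip [[0.4409 0.1563 0.117 ]
 [0.4407 0.1564 0.1117]
 [0.4426 0.1554 0.1141]]
shank [[0.4511 0.189  0.1391]
 [0.4522 0.1902 0.1429]
 [0.4513 0.1884 0.1044]]
bar [[0.4314 0.1788 0.1358]
 [0.4462 0.1721 0.1374]
 [0.4589 0.1696 0.1346]
 [0.4731 0.1686 0.1328]]
bar0 [[0.4311 0.1782 0.1364]
 [0.4462 0.1722 0.1373]
 [0.458  0.1683 0.1361]
 [0.4709 0.1656 0.136 ]]
```

Bar centre is about 17 mm from the shank axis and 16 mm from the tip, so it's in the middle of the gap. I'll let up gently until first contact.

Call:
{"method": "drive_tool", "body": {
  "commands": [
    {"tx": 0,"ty": 0,"tz": -0.006,"ax": 0,"ay": 0,"az": 0},
    {"tx": 0,"ty": 0,"tz": -0.01,"ax": 0,"ay": 0,"az": 0},
    {"tx": 0,"ty": 0,"tz": -0.01,"ax": 0,"ay": 0,"az": 0},
    {"tx": 0,"ty": 0,"tz": -0.01,"ax": 0,"ay": 0,"az": 0},
    {"tx": 0,"ty": 0,"tz": -0.01,"ax": 0,"ay": 0,"az": 0},
    {"tx": 0,"ty": 0,"tz": -0.008,"ax": 0,"ay": 0,"az": 0},
    {"tx": 0,"ty": 0,"tz": -0.006,"ax": 0,"ay": 0,"az": 0},
    {"tx": 0,"ty": 0,"tz": -0.004,"ax": 0,"ay": 0,"az": 0},
    {"tx": 0,"ty": 0,"tz": -0.004,"ax": 0,"ay": 0,"az": 0},
    {"tx": 0,"ty": 0,"tz": 0,"ax": 0,"ay": 0,"az": 0}
  ]
}}

```text
t: 7.32
tcp_pos: [0.4479, 0.1929, 0.2344]
tool_rot: [0.004, 0.219, 0.976, 0.002]
force: [1.4, -0.2, 13.0]
finger_gap: -0.0001
gripper_force: 6.1
```

Call:
{"method": "drive_tool", "body": {
  "commands": [
    {"tx": 0,"ty": 0,"tz": -0.004,"ax": 0,"ay": 0,"az": 0},
    {"tx": 0,"ty": 0,"tz": -0.004,"ax": 0,"ay": 0,"az": 0},
    {"tx": 0,"ty": 0,"tz": -0.004,"ax": 0,"ay": 0,"az": 0},
    {"tx": 0,"ty": 0,"tz": 0,"ax": 0,"ay": 0,"az": 0}
  ]
}}

```text
t: 7.82
tcp_pos: [0.4478, 0.1929, 0.2398]
tool_rot: [0.004, 0.219, 0.976, 0.001]
force: [2.7, 0.2, 6.8]
finger_gap: -0.0002
gripper_force: 3.4
```

Run:
```python
from h import *
snap('scene','s5');o=env.get_obs();print(o['force'],o['tcp_pos'])
uv=[(250,238),(258,236),(264,235),(270,233),(245,250),(310,292),(230,265),(270,320)]
print(np.c_[world('s4',uv),world('s5',uv)].round(4))
```

```text
[ 2.98139499 -0.40420572  6.60490525] [0.44781759 0.19291994 0.23976977]
[[ 4.314e-01  1.788e-01  1.358e-01  4.293e-01  1.754e-01  1.393e-01]
 [ 4.462e-01  1.721e-01  1.374e-01  4.381e-01  1.603e-01  1.499e-01]
 [ 4.589e-01  1.696e-01  1.346e-01  5.484e-01  2.966e-01 -6.000e-04]
 [ 4.731e-01  1.686e-01  1.328e-01  5.638e-01  2.923e-01  4.000e-04]
 [ 4.162e-01  1.762e-01  1.145e-01  4.160e-01  1.759e-01  1.148e-01]
 [ 4.807e-01  5.280e-02  5.420e-02  4.837e-01  5.600e-02  4.930e-02]
 [ 4.060e-01  2.252e-01  4.130e-02  4.056e-01  2.243e-01  4.220e-02]
 [ 3.905e-01  6.450e-02  2.960e-02  3.946e-01  7.020e-02  2.060e-02]]
```

Call:
{"method": "drive_tool", "body": {
  "commands": [
    {"tx": 0,"ty": 0,"tz": -0.004,"ax": 0,"ay": 0,"az": 0},
    {"tx": 0,"ty": 0,"tz": -0.004,"ax": 0,"ay": 0,"az": 0},
    {"tx": 0,"ty": 0,"tz": -0.004,"ax": 0,"ay": 0,"az": 0},
    {"tx": 0,"ty": 0,"tz": -0.004,"ax": 0,"ay": 0,"az": 0},
    {"tx": 0,"ty": 0,"tz": -0.004,"ax": 0,"ay": 0,"az": 0},
    {"tx": 0,"ty": 0,"tz": 0,"ax": 0,"ay": 0,"az": 0}
  ]
}}

```text
t: 8.62
tcp_pos: [0.4477, 0.1928, 0.2497]
tool_rot: [0.003, 0.219, 0.976, 0.001]
force: [3.9, 0.5, 4.8]
finger_gap: 0.0001
gripper_force: 2.7
```

```bash
cat >> h.py <<'E'
def slat(f):
    im=cv2.imread(f'pics/{f}.png'); vv,uu=np.mgrid[225:330,215:330]; px=im[225:330,215:330].reshape(-1,3).astype(int)
    W=world(f,list(zip(uu.ravel(),vv.ravel()))); b,g,r=px.T
    m=(r>110)&(r-b>55)&(r-g>30)&(W[:,2]>.03)&(W[:,2]<.2)&(W[:,1]>.02)&(W[:,1]<.24)&(W[:,0]<.5)&(W[:,0]>.4)
    P=W[m]; c=np.median(P,0); P=P[np.linalg.norm(P-c,axis=1)<.11]
    e=P[np.argsort(P[:,1])]; lo=e[:max(5,len(e)//20)].mean(0); hi=e[-max(5,len(e)//20):].mean(0)
    print(f,len(P),'lowY',lo.round(4),'highY',hi.round(4),'tilt',np.degrees(np.polyfit(P[:,1],P[:,2],1)[0]).round(2))
E
python3 - <<'E'
from h import *
snap('scene','s6');o=env.get_obs();print(o['force'],o['tcp_pos'])
for f in('s0','s4','s5','s6'): slat(f)
E
```

```text
[ 3.55155276 -0.89150445  5.00628818] [0.44772022 0.19285336 0.24964716]
s0 1199 lowY [0.4806 0.0519 0.0461] highY [0.4523 0.1992 0.0747] tilt 11.6
s4 1150 lowY [0.4812 0.0519 0.0455] highY [0.4465 0.1787 0.0745] tilt 13.26
s5 1196 lowY [0.4792 0.0553 0.0485] highY [0.453  0.2037 0.0807] tilt 13.64
s6 1128 lowY [0.4724 0.0631 0.0511] highY [0.4546 0.2128 0.0937] tilt 15.27
```

Run:
```python
import cv2,numpy as np
o=np.hstack([cv2.resize(cv2.imread(f'pics/{f}.png')[180:330,205:355],(400,400),interpolation=cv2.INTER_CUBIC) for f in('s4','s6')]); cv2.imwrite('pics/m6.png',o)
```

```text
(no output)
```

View pics/m6.png

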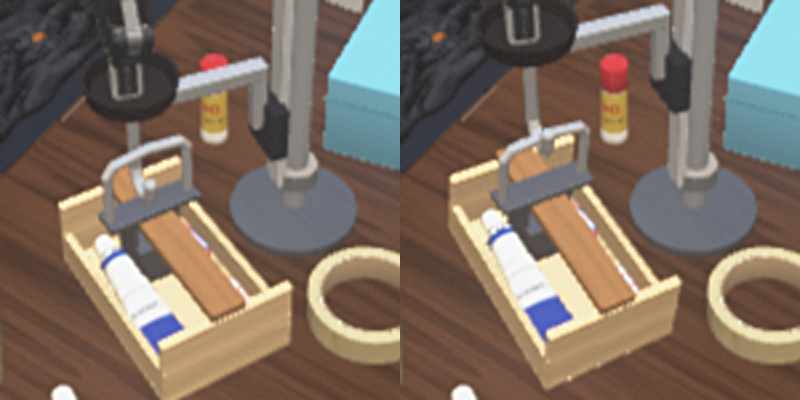

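The right half shows the -y end still down while the +y end rises, because the eye is off the centre of gravity. With the hook held in place, the low end has crept about 1 cm in +y. I'll let the hook swing along (q growing) as it rises, so the low end pivots instead of sliding.

Call:
{"method": "drive_tool", "body": {
  "commands": [
    {"tx": -0.001,"ty": -0.006,"tz": -0.002,"ax": 0,"ay": 0,"az": 0},
    {"tx": -0.001,"ty": -0.007,"tz": -0.003,"ax": 0,"ay": 0,"az": 0},
    {"tx": -0.002,"ty": -0.007,"tz": -0.004,"ax": 0,"ay": 0,"az": 0},
    {"tx": -0.002,"ty": -0.007,"tz": -0.004,"ax": 0,"ay": 0,"az": 0},
    {"tx": 0,"ty": 0,"tz": 0,"ax": 0,"ay": 0,"az": 0}
  ]
}}

```text
t: 9.3
tcp_pos: [0.4422, 0.1786, 0.2545]
tool_rot: [0.001, 0.219, 0.976, 0.0]
force: [4.5, -0.8, 5.6]
finger_gap: 0.0002
gripper_force: 2.6
```

```bash
cat >> h.py <<'E'
def cad(f):
    # wood boards: y-extents of points just above table at the low (-y) end, and slat tilt along its axis
    im=cv2.imread(f'pics/{f}.png'); vv,uu=np.mgrid[200:340,200:350]; W=world(f,list(zip(uu.ravel(),vv.ravel())))
    b,g,r=im[200:340,200:350].reshape(-1,3).astype(int).T
    box=(W[:,0]>.36)&(W[:,0]<.51)&(W[:,1]>.03)&(W[:,1]<.27)
    m=box&(r>150)&(g>115)&(b<190)&(W[:,2]>.008)&(W[:,2]<.045)&(W[:,1]<.12)&(W[:,0]<.47); P=W[m]
    lowY=np.percentile(P[:,1],5); zmin=np.percentile(P[:,2],1)
    s=box&(r>130)&(r<215)&(r-b>60)&(r-g>45)&(W[:,2]>.05)
    S=W[s]; S=S[abs(S[:,0]-(.444+.12*(S[:,1]-.142)))<.012]
    print(f,'lowend',P[P[:,1]<lowY+.004].mean(0).round(4),'zmin',zmin.round(4),'slat tilt',np.degrees(np.arctan(np.polyfit(S[:,1],S[:,2],1)[0])).round(1),len(S),'slat y',np.percentile(S[:,1],[1,99]).round(4),S[:,2].min().round(3))
E
python3 - <<'E'
from h import *
snap('scene','s7');o=env.get_obs();print(o['force'],o['tcp_pos'])
for f in('s0','s4','s5','s6','s7'): cad(f)
E
```

```text
[ 3.47337597 -0.26157244  5.76450032] [0.44217274 0.17861423 0.25440859]
s0 lowend [0.4515 0.056  0.0272] zmin 0.0083 slat tilt 0.2 593 slat y [0.0579 0.2189] 0.07
s4 lowend [0.4514 0.0559 0.0272] zmin 0.0084 slat tilt 0.1 559 slat y [0.0584 0.2187] 0.071
s5 lowend [0.4528 0.0603 0.0276] zmin 0.0087 slat tilt 2.6 596 slat y [0.0608 0.2192] 0.07
s6 lowend [0.452  0.0689 0.0292] zmin 0.0084 slat tilt 6.9 587 slat y [0.0654 0.2192] 0.072
s7 lowend [0.4289 0.0561 0.0287] zmin 0.0101 slat tilt 5.8 512 slat y [0.0511 0.2123] 0.08
```

The slat is 8 mm higher at its low end with a steady tilt of about 6°, so the caddy hangs free. Its low end is back at its starting y. Now I'll go gently straight up.

Call:
{"method": "drive_tool", "body": {
  "commands": [
    {"tx": 0,"ty": 0,"tz": -0.003,"ax": 0,"ay": 0,"az": 0},
    {"tx": 0,"ty": 0,"tz": -0.005,"ax": 0,"ay": 0,"az": 0},
    {"tx": 0,"ty": 0,"tz": -0.006,"ax": 0,"ay": 0,"az": 0},
    {"tx": 0,"ty": 0,"tz": -0.006,"ax": 0,"ay": 0,"az": 0},
    {"tx": 0,"ty": 0,"tz": -0.006,"ax": 0,"ay": 0,"az": 0},
    {"tx": 0,"ty": 0,"tz": -0.006,"ax": 0,"ay": 0,"az": 0},
    {"tx": 0,"ty": 0,"tz": -0.006,"ax": 0,"ay": 0,"az": 0},
    {"tx": 0,"ty": 0,"tz": -0.006,"ax": 0,"ay": 0,"az": 0},
    {"tx": 0,"ty": 0,"tz": -0.006,"ax": 0,"ay": 0,"az": 0},
    {"tx": 0,"ty": 0,"tz": -0.006,"ax": 0,"ay": 0,"az": 0},
    {"tx": 0,"ty": 0,"tz": -0.005,"ax": 0,"ay": 0,"az": 0},
    {"tx": 0,"ty": 0,"tz": 0,"ax": 0,"ay": 0,"az": 0}
  ]
}}

```text
t: 10.85
tcp_pos: [0.4413, 0.179, 0.2845]
tool_rot: [-0.0, 0.219, 0.976, -0.0]
force: [1.5, 0.0, 3.7]
finger_gap: -0.0003
gripper_force: 2.0
```

Call:
{"method": "drive_tool", "body": {
  "commands": [
    {"tx": 0,"ty": 0,"tz": -0.004,"ax": 0,"ay": 0,"az": 0},
    {"tx": 0,"ty": 0,"tz": -0.004,"ax": 0,"ay": 0,"az": 0},
    {"tx": 0,"ty": 0,"tz": -0.003,"ax": 0,"ay": 0,"az": 0},
    {"tx": 0,"ty": 0,"tz": -0.003,"ax": 0,"ay": 0,"az": 0},
    {"tx": 0,"ty": 0,"tz": -0.003,"ax": 0,"ay": 0,"az": 0},
    {"tx": 0,"ty": 0,"tz": -0.003,"ax": 0,"ay": 0,"az": 0},
    {"tx": 0,"ty": 0,"tz": -0.003,"ax": 0,"ay": 0,"az": 0},
    {"tx": 0,"ty": 0,"tz": -0.003,"ax": 0,"ay": 0,"az": 0},
    {"tx": 0,"ty": 0,"tz": 0,"ax": 0,"ay": 0,"az": 0}
  ]
}}

```text
t: 11.98
tcp_pos: [0.4409, 0.1789, 0.297]
tool_rot: [-0.0, 0.219, 0.976, -0.0]
force: [0.2, 0.4, -0.6]
finger_gap: -0.0001
gripper_force: 0.0
```

Contact ended at the home height (tip at 275 mm), so I'll retract straight up and wait for any swing to settle.

Call:
{"method": "drive_tool", "body": {
  "commands": [
    {"tx": 0,"ty": 0,"tz": -0.01,"ax": 0,"ay": 0,"az": 0},
    {"tx": 0,"ty": 0,"tz": -0.03,"ax": 0,"ay": 0,"az": 0},
    {"tx": 0,"ty": 0,"tz": -0.06,"ax": 0,"ay": 0,"az": 0},
    {"tx": 0,"ty": 0,"tz": -0.06,"ax": 0,"ay": 0,"az": 0},
    {"tx": 0,"ty": 0,"tz": 0,"ax": 0,"ay": 0,"az": 0},
    {"tx": 0,"ty": 0,"tz": 0,"ax": 0,"ay": 0,"az": 0},
    {"tx": 0,"ty": 0,"tz": 0,"ax": 0,"ay": 0,"az": 0},
    {"tx": 0,"ty": 0,"tz": 0,"ax": 0,"ay": 0,"az": 0},
    {"tx": 0,"ty": 0,"tz": 0,"ax": 0,"ay": 0,"az": 0},
    {"tx": 0,"ty": 0,"tz": 0,"ax": 0,"ay": 0,"az": 0},
    {"tx": 0,"ty": 0,"tz": 0,"ax": 0,"ay": 0,"az": 0},
    {"tx": 0,"ty": 0,"tz": 0,"ax": 0,"ay": 0,"az": 0}
  ]
}}

```text
t: 13.48
tcp_pos: [0.4414, 0.179, 0.3773]
tool_rot: [-0.0, 0.219, 0.976, -0.0]
force: [-0.2, 0.1, 0.2]
finger_gap: 0.0003
gripper_force: 0.0
```

Run:
```python
from h import *
snap('scene','s8');snap('wrist','w8'); 
a=cv2.imread('pics/w8.png');b=cv2.imread('pics/s8.png')[120:320,190:390]
o=np.zeros((400,800,3),np.uint8); o[:300,:400]=cv2.resize(a,(400,300)); o[:,400:]=cv2.resize(b,(400,400),interpolation=cv2.INTER_CUBIC)
cv2.imwrite('pics/m8.png',o)
vv,uu=np.mgrid[0:420:2,0:560:2]; W=world('w8',list(zip(uu.ravel(),vv.ravel())))
m=(np.hypot(W[:,0]-.441,W[:,1]-.179)<.022)&(abs(W[:,2]-.27)<.03); print(m.sum(),np.median(W[m],0))
```

```text
570 [0.44062616 0.17935012 0.27339263]
```

View pics/m8.png

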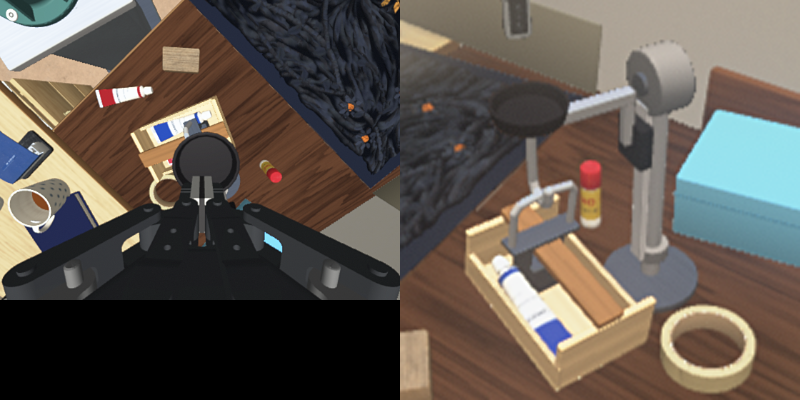

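The dish floor is at 273 mm, so the hook is home. The caddy hangs by its eye, clear of the table, and the tape and glue stick haven't moved. I'll let it settle briefly, then hand in.

Call:
{"method": "drive_tool", "body": {
  "commands": [
    {"tx": 0,"ty": 0,"tz": 0,"ax": 0,"ay": 0,"az": 0},
    {"tx": 0,"ty": 0,"tz": 0,"ax": 0,"ay": 0,"az": 0},
    {"tx": 0,"ty": 0,"tz": 0,"ax": 0,"ay": 0,"az": 0},
    {"tx": 0,"ty": 0,"tz": 0,"ax": 0,"ay": 0,"az": 0},
    {"tx": 0,"ty": 0,"tz": 0,"ax": 0,"ay": 0,"az": 0},
    {"tx": 0,"ty": 0,"tz": 0,"ax": 0,"ay": 0,"az": 0},
    {"tx": 0,"ty": 0,"tz": 0,"ax": 0,"ay": 0,"az": 0},
    {"tx": 0,"ty": 0,"tz": 0,"ax": 0,"ay": 0,"az": 0}
  ]
}}

```text
t: 14.58
tcp_pos: [0.4414, 0.1789, 0.3773]
tool_rot: [-0.0, 0.219, 0.976, -0.0]
force: [0.3, 0.7, 0.8]
finger_gap: -0.0
gripper_force: 0.0
```

```bash
python3 -c "
from bench import env
print(env.finish_job())"
```

```text
the job is handed in; nothing more can be done
None
```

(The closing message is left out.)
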